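# Deburr the inner edge of a cut pipe stub

## Robot

A 7-joint arm with a two-finger parallel gripper is mounted at the origin on the work surface; the furniture and walls round the work are solid. World frame = base frame: x ahead of the robot, y to its left, z up, the work surface at z = 0. Lengths are in mm, angles in degrees, forces in N, time in s.
With the tool pointing down it reaches from about 400 to 900 mm from the base axis. Payload 5.5 kg.
Tool frame: the origin (TCP) lies at the very end of the fingers, on their centre line; the grasp point (between the pads) lies 19 mm behind it (r.grasp_offset is the distance from the TCP to the grasp point, in mm); z points along the fingers, y is the line along which they close (so a half turn about z gives the same grasp; the last joint's range is limited). The gripper opens to 85 mm and grips with 20 to 120 N. Pads are 22 mm wide; open, the fingers measure 114 mm over their backs; the gripper's body (76 mm by 85 mm) begins 54 mm behind the grasp point. The pads swing forward as they close: fully open they stand 13 mm farther back than shut.
Start: joints at [-55.164, 28.699, -24.465, 88.831, 12.651, 65.22, -12.049], TCP at [219.667, 611.757, 204.51] pointing down, gripper open.
Joint ranges: [-164.97, 164.97], [-17.58, 116.51], [-87.97, 89.64], [11.32, 138.91], [-80.73, 260.73], [10.89, 115.49], [-147.41, 147.41]. Speed limits (degrees/s): [147.25, 147.25, 180, 180, 180, 180, 180].

## Interface

Orientations are given as a 3x3 rotation matrix whose columns are the frame's x, y, z axes.
In Python, from rig import r gives the robot as it stands.
- The arm moves only by the shell command python3 -m inch 'ROWS' [FORCE]. ROWS is JSON, a list of rows, each an object with "xyz": the shift along the tool's x, y, z in m, a list of three; "twist": the turn, a rotation vector about the tool's x, y, z in rad, a list of three; "jaw": the opening, from 0 (shut) to 1 (fully open). In form: [{"xyz": [dx, dy, dz], "twist": [rx, ry, rz], "jaw": jaw}, ...]. A call has 1 to 5 rows; each row is the pose to reach, as a shift and turn from the pose commanded when the call began, along the tool's axes at that moment; what a row does not reach only later rows make up. A row lasts 1/8 s, in which the tool goes at most 62.5 mm and 10.7 degrees, less where a joint would pass 70% of its speed; a pose out of reach is approached as far as the arm can. A call with a gripper value outside its range is refused whole. The fingers move at their own pace and stop on an object; FORCE is the grip in N (left out, the last holds). Time passes only in rows, so rows that repeat a pose let the fingers close. It gives the time, the measured TCP pose, the force, the opening and the grip force at its end, in the units of the state.
- r.get_obs(): the state, without advancing time (a new reading comes with each control period).
- r.snapshot(name): name is "scene" or "top"; returns the picture (420x560x3 uint8, red, green, blue); there is no depth.
- r.calibration(name): a dict with "intrinsics" (3x3 intrinsics, pixels), "k1" (the pictures are not rectified: a ray, as slopes to the right and down, at radius r is drawn at 1 + k1 r^2 times it, then the intrinsics apply), "R" (3x3) and "t" (3): a world point X has camera coordinates R X + t. Camera axes: x right, y down, z forward; pixel columns grow to the right and rows downward; lengths in mm; the calibration is good to about 2 mm. A picture is of the moment at which its call begins. calibration takes no time and is no camera call.
- r.finish_job(): hands the job in; it is judged then, once.
Trained networks look in the newest picture that a camera, given by its name, has taken for a name from the list of things; names that differ only in an ending like _2 or _b are one class to them, and where a whole thing is asked for, a point or a joint stands for the part that bears it (a point fixed in the world has none). Each returns a list of dicts, best first, with "confidence" (0 to 1); they miss things now and then, are a little off and sometimes report something else, mostly with a low value. They report only what shows in the picture. A call takes as long as a camera call. They do not tell look-alikes from the thing itself.
- r.look_for(camera, thing): "box" ([left, top, width, height] in pixels, round what is visible of it).
- r.place_of(camera, thing): "centre" ([row, column] in pixels: a listed point, or the origin of a listed thing).
The state is a dict: "t": time; "joint_positions": joint angles; "qvel": joint speeds; "joint_efforts": joint torques, N m; "position": TCP position; "tcp_rot": TCP orientation; "force": force on the tool from outside, world axes, zero at the start; "moment": the same for the moment, N m; "opening": finger opening in mm; "grip_force": force on a finger pad.
Only numpy, scipy, OpenCV 4.12 (cv2) and the standard library are available. Lean on these libraries where they do the work, as an engineer would, in place of code of your own. Each camera call takes 0.05 s, during which the arm holds its last target. There are 200 camera calls.

## Task

Take the orange-handled deburring tool from its blue fork stand, lower its sprung blade into the open end of the upright pipe stub and, starting at the yellow mark, run it once all the way round the inner edge, clockwise as seen from above, until it is back at the mark, with light, steady contact throughout. Then hang the tool back in the stand by its collar and let go. Do not shove the pipe stub out of its place, and leave the other things on the bench alone.

Things in the scene. Friction and masses are not known exactly. Their poses are not given: they have to be found in the camera images.
- deburr_tool: Deburring tool, about 0.19 kg, hanging upright. Origin: centre of the underside of its steel collar, on the tool's axis; z up along the axis. Collar 38 mm across, z 0 to 5 mm. Above it the orange grip, square 24 x 24 mm with faces across x and y, z 5 to 57 mm: the place to grasp, from above. Below the collar a round shaft 16 mm across to z -40 mm, a rubber ferrule 18 mm across z -40 to -50 mm, then the blade to z -110 mm
- blade: The blade: a straight steel rod 8 mm across with a round tip, on the tool's axis, tip 65 mm below the pivot in the ferrule. Origin: the pivot (45 mm below the tool's origin). It flexes sideways at the pivot in every direction like a spring, 0.8 N m per rad (about 0.5 N for each mm of sideways push 40 mm below the pivot), up to a stop at 0.3 rad, and straightens by itself. Any side of it may touch the edge
- blade_edge (a point): Point on the blade's axis 40 mm below the pivot (85 mm below the tool's origin, 25 mm above the tip): the part of the blade to run along the edge. Within 20 mm of it up or down is good
- pipe_foot: Workpiece, 2.4 kg, standing loose on the bench: a steel base plate 120 x 120 x 8 mm with a round pipe stub welded upright on its middle, pipe outside 60 mm, bore 52 mm, open end 70 mm above the bench, bore down to the plate. A yellow paint stripe runs over the rim, down the pipe and over the plate at +x. Origin: on the pipe's axis, at the plate's underside; z up, x towards the yellow mark
- bore (a point): Centre of the pipe's open end, 70 mm above the bench; axes as the workpiece
- mark (a point): Inner edge of the rim at the yellow mark, 26 mm from the bore's centre: start and finish of the round
- tool_stand: Blue fork stand fixed to the bench: base 100 x 80 mm, one post at the rear (+x), and on top a level fork, 8 mm thick, top 140 mm high, 68 mm wide; nothing stands above it. Origin: on the bench below the seat. The slot is 24 mm wide, runs along x, is closed 12 mm behind the seat and open at -x, where the tines end 47 mm before the seat and a flared mouth reaches to 63 mm. The tool slides in and out along x, with its collar above the fork, or can be lifted straight up
- seat (a point): Where the tool hangs: middle of the slot, level with the fork's top; the tool's origin (collar underside) lies here. Axes as the stand
- tape_measure: yellow tape measure, 39x90x62 mm, standing on the bench; leave alone; origin: centre of its underside
- bolt: steel bolt, 24x80x28 mm, lying; leave alone; origin: centre of its underside
- c_clamp: blue G-clamp, 160x109x20 mm, lying flat; leave alone; origin: centre of its underside
Not all that is in view belongs to the job. Of the things shaped like the pipe_foot, the steel one is meant.

How it is judged (in metres and radians):
On the way, in this order (a step that is already met when the one before it is completed fails the run):
1. the blade, hanging in the bore, presses on the pipe's inner edge at the yellow mark (contact force between blade and pipe_foot above 0.4 N and horizontal distance between blade_edge and bore below 0.026 m and z of blade_edge in the frame of pipe_foot between 0.05 and 0.09 m and x of blade_edge in the frame of pipe_foot above 0.014 m and y of blade_edge in the frame of pipe_foot between -0.0085 and 0.0085 m), for 0.1 s.
2. the blade, hanging in the bore, presses on the pipe's inner edge an eighth round clockwise (contact force between blade and pipe_foot above 0.4 N and horizontal distance between blade_edge and bore below 0.026 m and z of blade_edge in the frame of pipe_foot between 0.05 and 0.09 m and x of blade_edge in the frame of pipe_foot above 0.0105 m and y of blade_edge in the frame of pipe_foot below -0.0105 m), for 0.1 s.
3. the blade, hanging in the bore, presses on the pipe's inner edge a quarter round (contact force between blade and pipe_foot above 0.4 N and horizontal distance between blade_edge and bore below 0.026 m and z of blade_edge in the frame of pipe_foot between 0.05 and 0.09 m and x of blade_edge in the frame of pipe_foot between -0.0085 and 0.0085 m and y of blade_edge in the frame of pipe_foot below -0.014 m), for 0.1 s.
4. the blade, hanging in the bore, presses on the pipe's inner edge three eighths round (contact force between blade and pipe_foot above 0.4 N and horizontal distance between blade_edge and bore below 0.026 m and z of blade_edge in the frame of pipe_foot between 0.05 and 0.09 m and x of blade_edge in the frame of pipe_foot below -0.0105 m and y of blade_edge in the frame of pipe_foot below -0.0105 m), for 0.1 s.
5. the blade, hanging in the bore, presses on the pipe's inner edge half round (contact force between blade and pipe_foot above 0.4 N and horizontal distance between blade_edge and bore below 0.026 m and z of blade_edge in the frame of pipe_foot between 0.05 and 0.09 m and x of blade_edge in the frame of pipe_foot below -0.014 m and y of blade_edge in the frame of pipe_foot between -0.0085 and 0.0085 m), for 0.1 s.
6. the blade, hanging in the bore, presses on the pipe's inner edge five eighths round (contact force between blade and pipe_foot above 0.4 N and horizontal distance between blade_edge and bore below 0.026 m and z of blade_edge in the frame of pipe_foot between 0.05 and 0.09 m and x of blade_edge in the frame of pipe_foot below -0.0105 m and y of blade_edge in the frame of pipe_foot above 0.0105 m), for 0.1 s.
7. the blade, hanging in the bore, presses on the pipe's inner edge three quarters round (contact force between blade and pipe_foot above 0.4 N and horizontal distance between blade_edge and bore below 0.026 m and z of blade_edge in the frame of pipe_foot between 0.05 and 0.09 m and x of blade_edge in the frame of pipe_foot between -0.0085 and 0.0085 m and y of blade_edge in the frame of pipe_foot above 0.014 m), for 0.1 s.
8. the blade, hanging in the bore, presses on the pipe's inner edge seven eighths round (contact force between blade and pipe_foot above 0.4 N and horizontal distance between blade_edge and bore below 0.026 m and z of blade_edge in the frame of pipe_foot between 0.05 and 0.09 m and x of blade_edge in the frame of pipe_foot above 0.0105 m and y of blade_edge in the frame of pipe_foot above 0.0105 m), for 0.1 s.
9. the blade, hanging in the bore, presses on the pipe's inner edge back at the yellow mark (all of step 1), for 0.1 s.
At the end, for the whole second after the job is handed in: The tool hangs still in the fork by its collar: its origin within 22 mm of the seat sideways and 6 mm in height, upright within 0.1 rad; the pipe stub stands upright within 30 mm of where it stood (horizontal distance between deburr_tool and seat below 0.022 m and z of deburr_tool in the frame of seat between -0.006 and 0.006 m and angle between deburr_tool's own z axis and vertical below 0.1 rad and linear speed of deburr_tool below 0.03 m/s and distance of pipe_foot from where it was at the start of the episode below 0.03 m and angle between pipe_foot's own z axis and vertical below 0.05 rad); the robot touches nothing.
It fails at once if the blade is forced against the workpiece with more than 20 N (contact force between blade and pipe_foot above 20 N).
It fails at once if the workpiece is shoved more than 30 mm (distance of pipe_foot from where it was at the start of the episode above 0.03 m).
It fails at once if the tape measure, bolt or G-clamp is moved more than 30 mm (distance of any of tape_measure, bolt, c_clamp from where it was at the start of the episode above 0.03 m).
It also fails if it takes over 69 s, if anything falls off the work surface, if the arm or the gripper's body presses on something with over 40 N, if the wrist force passes 120 N, or if a joint passes its speed limit or range.

## Working session

There is one attempt and no reset: what is moved stays moved. The work goes in short steps, Python scripts to look and compute and a shell command to move; the robot and the scene stay as the last step left them, time stands still between calls to the robot, and variables do not carry over. Pictures are saved under pics/ and viewed, at most 10 in all, crops included, and the job is handed in when it is done.

```bash
ls; mkdir -p pics; cat > h.py <<'E'
import numpy as np, cv2
from rig import r
def ray(cam,px):  # px = (col,row) -> origin, dir in world
    c=r.calibration(cam); K=np.array(c["intrinsics"]); k1=c["k1"]
    d=np.linalg.solve(K,[px[0],px[1],1.])[:2]; s=d.copy()
    for _ in range(30): s=d/(1+k1*(s@s))
    R=np.array(c["R"]); t=np.array(c["t"])
    return -R.T@t, R.T@np.array([s[0],s[1],1.])
def onz(cam,px,z):
    o,d=ray(cam,px); return o+d*(z-o[2])/d[2]
def proj(cam,X):
    c=r.calibration(cam); K=np.array(c["intrinsics"])
    p=np.array(c["R"])@np.array(X,float)+np.array(c["t"]); s=p[:2]/p[2]; s=s*(1+c["k1"]*(s@s))
    return (K@[s[0],s[1],1])[:2]
def tri(c1,p1,c2,p2):
    o1,d1=ray(c1,p1);o2,d2=ray(c2,p2)
    a=np.linalg.lstsq(np.c_[d1,-d2],o2-o1,rcond=None)[0]
    A,B=o1+d1*a[0],o2+d2*a[1]; return (A+B)/2,np.linalg.norm(A-B)
E
python3 - <<'E'
from h import *
a=r.snapshot("scene");b=r.snapshot("top")
cv2.imwrite("pics/scene0.png",a[...,::-1]);cv2.imwrite("pics/top0.png",b[...,::-1])
for th in ["deburr_tool","pipe_foot","bore","mark","seat","tool_stand","blade_edge"]:
    for c in ["scene","top"]:
        print(th,c,[(np.round(d["centre"],1).tolist(),round(d["confidence"],2)) for d in r.place_of(c,th)])
for c in ["scene","top"]:
    k=r.calibration(c);R=np.array(k["R"]);print(c,(-R.T@np.array(k["t"])).round(),R[2].round(2),k["intrinsics"])
o=r.get_obs();print(o["t"],o["position"],np.round(o["tcp_rot"],3).tolist(),o["opening"],o["force"])
E
```

```text
pics
deburr_tool scene [([167.3, 283.3], 0.51)]
deburr_tool top [([166.4, 241.9], 0.52)]
pipe_foot scene [([258.6, 323.5], 0.83), ([358.0, 333.7], 0.63)]
pipe_foot top [([248.6, 392.4], 0.87), ([188.5, 322.4], 0.71)]
bore scene [([240.5, 326.8], 0.82), ([338.2, 337.3], 0.67)]
bore top [([244.2, 399.1], 0.75), ([185.6, 319.3], 0.71)]
mark scene [([331.9, 329.1], 0.73), ([235.6, 333.1], 0.7)]
mark top [([179.7, 318.3], 0.77), ([247.8, 389.2], 0.58)]
seat scene [([168.0, 285.9], 0.57)]
seat top [([161.7, 242.9], 0.69)]
tool_stand scene [([203.0, 288.2], 0.86)]
tool_stand top [([174.9, 246.7], 0.6)]
blade_edge scene [([192.2, 284.5], 0.51)]
blade_edge top []
scene [-248. -897. 1023.] [ 0.48  0.59 -0.64] [[537.21662773   0.         273.12166429]
 [  0.         537.21662773 213.20144793]
 [  0.           0.           1.        ]]
top [ 260.  -68. 1311.] [ 0.15  0.03 -0.99] [[390.92977602   0.         273.05357019]
 [  0.         390.92977602 207.42233246]
 [  0.           0.           1.        ]]
0.8 [219.64923431 611.76970762 204.5560383 ] [[-0.941, 0.338, -0.0], [0.338, 0.941, 0.0], [0.0, 0.0, -1.0]] 85.45092924830149 [ 0.31336326  0.115571   -0.07052138]
```

View pics/scene0.png

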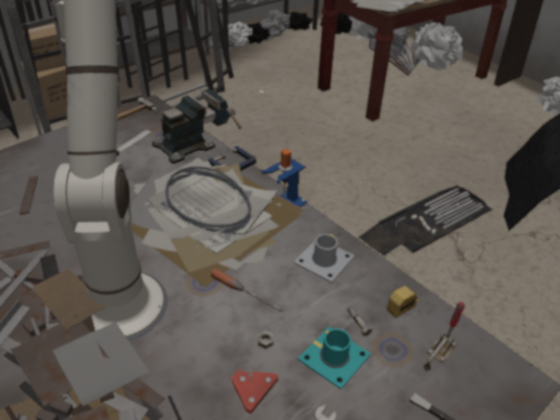

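View pics/top0.png

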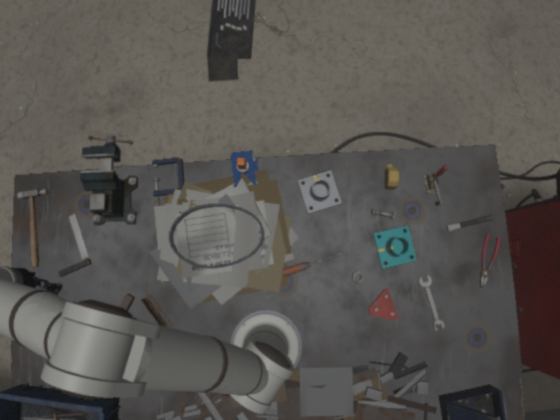

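```bash
python3 - <<'E'
from h import *
for n,ps,pt in [("seat",(285.9,168),(242.9,161.7)),("bore A",(326.8,240.5),(399.1,244.2)),("bore B",(337.3,338.2),(319.3,185.6)),
 ("bore A/B x",(326.8,240.5),(319.3,185.6)),("markA",(333.1,235.6),(318.3,179.7)),("bore Bx",(337.3,338.2),(399.1,244.2)),("mark b",(329.1,331.9),(389.2,247.8)),("tool",(283.3,167.3),(241.9,166.4))]:
    X,e=tri("scene",ps,"top",pt); print(n,X.round(1),round(e,1))
for c,px,z in [("scene",(326.8,240.5),70),("top",(319.3,185.6),70),("scene",(333.1,235.6),70),("top",(318.3,179.7),70),("scene",(337.3,338.2),70),("top",(399.1,244.2),70),("scene",(285.9,168),140),("top",(242.9,161.7),140)]: print(c,px,onz(c,px,z).round(1))
E
```

```text
seat [578.6  62.7 128. ] 10.2
bore A [ 313.6 -363.7  307.8] 11.1
bore B [ 598.5 -216.7 -390.6] 23.3
bore A/B x [ 515.9 -182.    59.8] 0.8
markA [ 536.6 -180.3   64.2] 3.7
bore Bx [ 320.6 -431.4   61.9] 1.3
mark b [ 314.6 -403.2   58.7] 10.1
tool [564.6  63.1 135.3] 3.3
scene (326.8, 240.5) [ 507.5 -189.4   70. ]
top (319.3, 185.6) [ 514.2 -181.3   70. ]
scene (333.1, 235.6) [ 533.6 -185.4   70. ]
top (318.3, 179.7) [ 533.7 -178.7   70. ]
scene (337.3, 338.2) [ 315.2 -435.    70. ]
top (399.1, 244.2) [ 320.8 -429.4   70. ]
scene (285.9, 168) [562.5  51.6 140. ]
top (242.9, 161.7) [579.7  58.6 140. ]
```

Candidates. Orange-handled tool: the one hanging in the blue stand at scene (286,158) / top (242,163), versus the orange screwdriver lying at scene (225,278). Pipe: the steel one at scene (326,248) / top (320,190), versus the teal look-alike at scene (335,345) / top (395,246). By the description I choose the hanging tool and the steel pipe, and check both in one close crop.

```bash
python3 - <<'E'
from h import *
a=r.snapshot("scene");b=r.snapshot("top")
f=lambda im,c,r0:cv2.resize(im[r0:r0+60,c:c+80],None,fx=5,fy=5,interpolation=cv2.INTER_CUBIC)
o=np.vstack([np.hstack([f(a,250,145),f(a,285,220)]),np.hstack([f(b,205,140),f(b,280,160)])])
cv2.imwrite("pics/crop1.png",cv2.convertScaleAbs(o[...,::-1],alpha=1.5))
E
```

```text
(no output)
```

View pics/crop1.png

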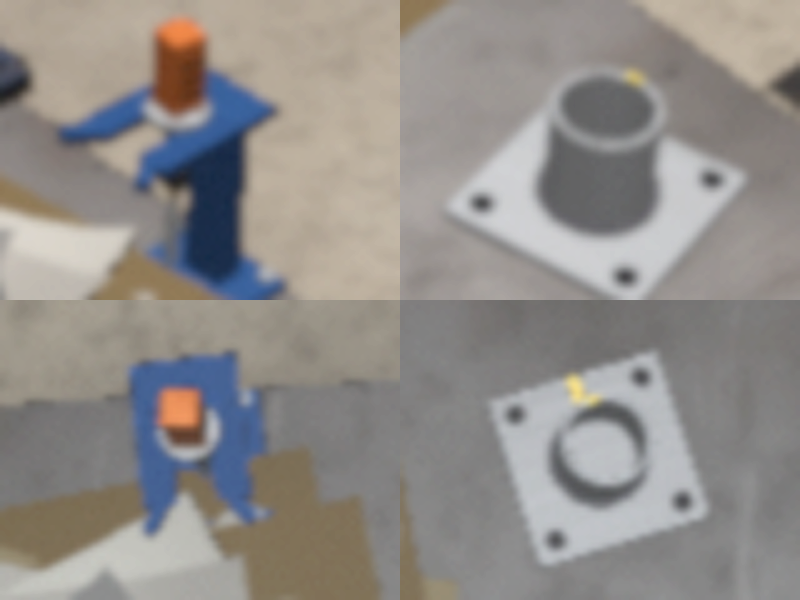

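The crop confirms both. Top row (scene camera): the orange grip with its collar on the blue fork, and the plain steel stub with yellow at the rim's far right. Bottom row (top camera): grip top at about (241,162), mouth of the fork pointing down the picture, and plate corners at (298,180), (331,170), (342,203), (309,213) with the mark near (316,178).

```bash
python3 - <<'E'
from h import *
C=[onz("top",p,8) for p in [(298,180.4),(331,170.4),(341.6,203),(309,213)]]
print(np.round(C,1).tolist(),"centre",np.mean(C,0).round(1),"sides",[round(np.linalg.norm(C[i]-C[i-1]),1) for i in range(4)])
e=(C[0]+C[1]-C[2]-C[3])/2; print("x axis yaw",np.degrees(np.arctan2(e[1],e[0])), "scene corners",[onz("scene",p,8).round(1) for p in [(294,261),(354,255.6)]])
print("rim",onz("scene",(326.4,241.8),70).round(1))
for c,p,z in [("top",(241,161.6),197),("top",(242.6,166.4),145),("scene",(286,151.4),197),("scene",(285.6,166.6),145)]: print(c,z,onz(c,p,z).round(1))
# fork: tine ends in top (crop->full), rear corners z=140
F=[onz("top",(205+x/5,140+(y-300)/5),140) for x,y in [(132,368),(237,355),(150,532),(262,515)]]
print(np.round(F,1).tolist()); d=F[0]+F[1]-F[2]-F[3]; print("stand yaw",np.degrees(np.arctan2(d[1],d[0])))
# grip edges in top
G=[onz("top",(205+x/5,140+(y-300)/5),197) for x,y in [(160,392),(198,390),(202,425),(162,428)]];print(np.round(G,1).tolist())
E
```

```text
[[546.2, -115.1, 8.0], [579.1, -228.6, 8.0], [465.8, -260.3, 8.0], [433.7, -149.6, 8.0]] centre [ 506.2 -188.4    8. ] sides [np.float64(117.6), np.float64(118.1), np.float64(117.6), np.float64(115.3)]
x axis yaw 16.340027372643096 scene corners [array([ 432.6, -150. ,    8. ]), array([ 575.3, -232.1,    8. ])]
rim [ 503.3 -192.5   70. ]
top 197 [564.6  58.1 197. ]
top 145 [563.4  59.  145. ]
scene 197 [560.5  51.8 197. ]
scene 145 [561.6  52.1 145. ]
[[606.6, 94.6, 140.0], [613.4, 29.0, 140.0], [502.1, 82.9, 140.0], [511.4, 14.0, 140.0]]
stand yaw 7.3801736569137235
[[574.6, 70.0, 197.0], [575.3, 47.4, 197.0], [554.0, 45.1, 197.0], [552.7, 68.7, 197.0]]
```

```bash
python3 -m inch '[{"xyz":[-0.042,-0.034,-0.018],"twist":[0,0,-0.092],"jaw":1},{"xyz":[-0.085,-0.068,-0.036],"twist":[0,0,-0.184],"jaw":1},{"xyz":[-0.128,-0.102,-0.054],"twist":[0,0,-0.276],"jaw":1},{"xyz":[-0.170,-0.136,-0.072],"twist":[0,0,-0.368],"jaw":1},{"xyz":[-0.213,-0.170,-0.090],"twist":[0,0,-0.459],"jaw":1}]' 40
cat > st.py <<'E'
import sys; from h import *
o=r.get_obs(); p=np.array(o["position"]); R=np.array(o["tcp_rot"])
print("t",o["t"],"pos",p.round(1),"yaw y",np.degrees(np.arctan2(R[1,1],R[0,1])).round(2),"z",R[:,2].round(3),"F",np.round(o["force"],2),"M",np.round(o["moment"],2),"open",round(o["opening"],1),"grip",np.round(o["grip_force"],1))
if len(sys.argv)>1: print("shift tool axes to",sys.argv[1:4],(R.T@(np.array(list(map(float,sys.argv[1:4])))-p)).round(1))
E
python3 st.py 563 56 300
```

```text
t: 1.52
position: [363.5, 378.2, 295.3]
tcp_rot: [[-0.993, -0.117, 0.001], [-0.117, 0.993, 0.0], [-0.001, 0.0, -1.0]]
force: [1.3, -0.0, 1.0]
opening: 85.7
grip_force: 0.0
t 1.525 pos [363.5 378.2 295.3] yaw y 96.72 z [ 0.001  0.    -1.   ] F [ 1.31 -0.04  0.99] M [-0.01 -0.04  0.04] open 85.7 grip 0.0
shift tool axes to ['563', '56', '300'] [-160.5 -343.3   -4.7]
```

```bash
python3 -m inch '[{"xyz":[-0.024,-0.052,0],"twist":[0,0,0],"jaw":1},{"xyz":[-0.048,-0.104,0],"twist":[0,0,0],"jaw":1},{"xyz":[-0.072,-0.155,0],"twist":[0,0,0],"jaw":1},{"xyz":[-0.096,-0.206,0],"twist":[0,0,0],"jaw":1},{"xyz":[-0.120,-0.257,0],"twist":[0,0,0],"jaw":1}]' >/dev/null
python3 -m inch '[{"xyz":[-0.022,-0.045,0],"twist":[0,0,0],"jaw":1},{"xyz":[-0.037,-0.080,0.015],"twist":[0,0,0],"jaw":1},{"xyz":[-0.038,-0.083,0.030],"twist":[0,0,0],"jaw":1},{"xyz":[-0.038,-0.083,0.030],"twist":[0,0,0],"jaw":1}]' >/dev/null
python3 st.py 563 56 270
python3 - <<'E'
from h import *
a=r.snapshot("scene");b=r.snapshot("top")
o=r.get_obs();p=o["position"]
f=lambda im,c,r0:cv2.resize(im[r0:r0+90,c:c+60],None,fx=6,fy=6,interpolation=cv2.INTER_CUBIC)
print(proj("scene",p),proj("top",p))
cv2.imwrite("pics/crop2.png",cv2.convertScaleAbs(np.hstack([f(a,255,100),f(b,212,120)])[...,::-1],alpha=1.5))
E
```

```text
t 2.65 pos [557.1  60.5 263. ] yaw y 96.56 z [-0.003  0.    -1.   ] F [-0.5   0.48  0.64] M [0.03 0.02 0.05] open 85.1 grip 0.0
shift tool axes to ['563', '56', '270'] [-5.4 -5.1 -7. ]
[283.78974459 129.1042303 ] [236.89626682 157.5621079 ]
```

View pics/crop2.png

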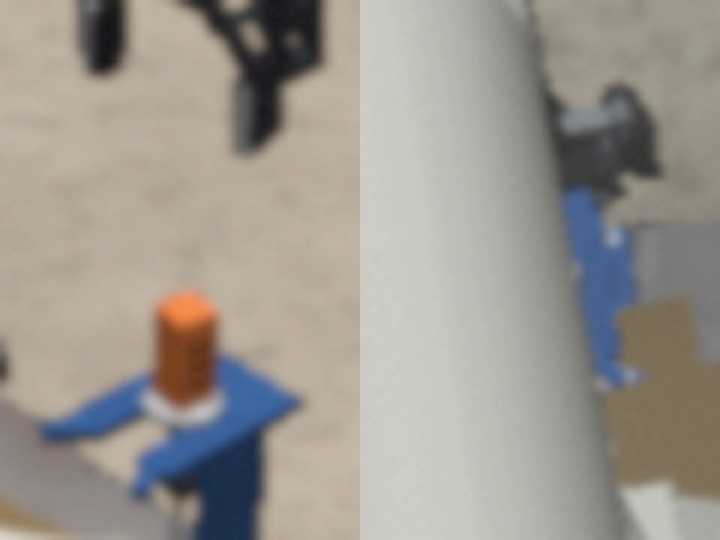

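The scene crop shows the fingertips at full-picture (271.7,111.7) and (296.7,125), above the grip top at (286,151); the arm hides the tool from the top camera.

```bash
python3 - <<'E'
from h import *
o=r.get_obs();p=np.array(o["position"]);y=np.array(o["tcp_rot"])[:,1]
for h in (0,13):
  for s in (-50,50): print(h,s,proj("scene",p+s*y+[0,0,h]).round(1))
# pixel jacobian
q=proj("scene",p); print("dx",proj("scene",p+[10,0,0])-q,"dy",proj("scene",p+[0,10,0])-q,"dz",proj("scene",p+[0,0,10])-q)
print(proj("scene",[563,56,197]),proj("scene",[563,58.5,197]),onz("scene",(271.7,111.7),276),onz("scene",(296.7,125),276))
E
```

```text
0 -50 [297.3 136.4]
0 50 [270.8 122.1]
13 -50 [297.5 132.2]
13 50 [270.9 118. ]
dx [ 2.86985687 -1.1320573 ] dy [-2.31580743 -1.55562624] dz [ 0.12037031 -3.19801979]
[285.7559861  150.43354893] [285.18915064 150.03169024] [577.257931   140.23190752 276.        ] [587.45732389  43.66265476 276.        ]
```

```bash
python3 -m inch '[{"xyz":[-0.005,-0.005,0.015],"twist":[0,0,0],"jaw":1},{"xyz":[-0.005,-0.005,0.040],"twist":[0,0,0],"jaw":1},{"xyz":[-0.005,-0.005,0.065],"twist":[0,0,0],"jaw":1},{"xyz":[-0.005,-0.005,0.085],"twist":[0,0,0],"jaw":1},{"xyz":[-0.005,-0.005,0.085],"twist":[0,0,0],"jaw":1}]' >/dev/null
python3 st.py 563 56.5 156
python3 - <<'E'
from h import *
a=r.snapshot("scene")
f=lambda im,c,r0:cv2.resize(im[r0:r0+75,c:c+90],None,fx=8,fy=8,interpolation=cv2.INTER_CUBIC)
cv2.imwrite("pics/crop3.png",cv2.convertScaleAbs(f(a,240,115)[...,::-1],alpha=1.5))
E
```

```text
t 3.375 pos [562.4  55.9 177.5] yaw y 96.6 z [-0.004 -0.    -1.   ] F [-1.25  0.16 -0.9 ] M [ 0.04 -0.    0.  ] open 85.1 grip 0.0
shift tool axes to ['563', '56.5', '156'] [-0.7  0.5 21.5]
```

View pics/crop3.png

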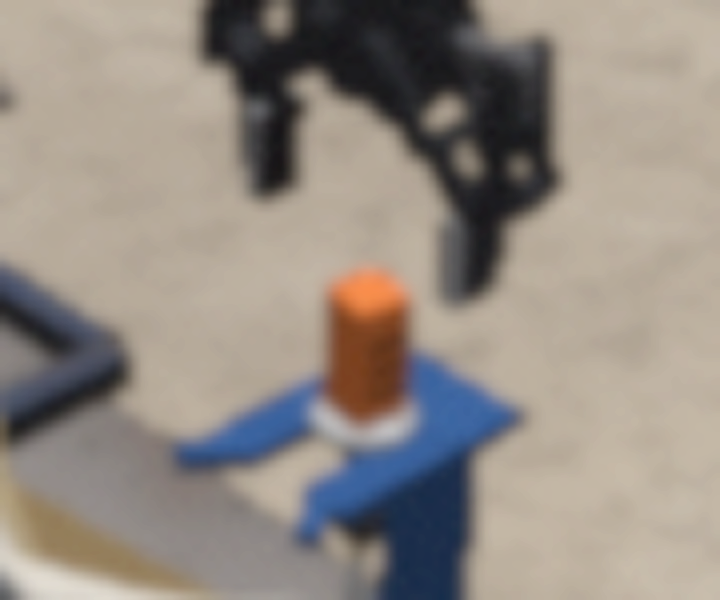

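Fingertips are at full-picture (273,139) and (298,152.5), grip top at (286.3,151). The fingers look higher or farther back than computed, so I check from the top camera.

```bash
python3 - <<'E'
from h import *
b=r.snapshot("top")
f=lambda im,c,r0:cv2.resize(im[r0:r0+60,c:c+80],None,fx=10,fy=10,interpolation=cv2.INTER_CUBIC)
cv2.imwrite("pics/crop4.png",cv2.convertScaleAbs(f(b,205,130)[...,::-1],alpha=1.5))
o=r.get_obs();p=np.array(o["position"]);R=np.array(o["tcp_rot"])
for z in (190,215):
  for s in (-50,50): print(z,s,proj("top",[*(p+s*R[:,1])[:2],z]).round(1),proj("scene",[*(p+s*R[:,1])[:2],z]).round(1))
E
```

```text
190 -50 [258.7 160.1] [299.1 159.9]
190 50 [225.3 164.6] [273.4 145.2]
215 -50 [258.1 157.8] [299.6 152.2]
215 50 [224.  162.4] [273.6 137.7]
```

View pics/crop4.png

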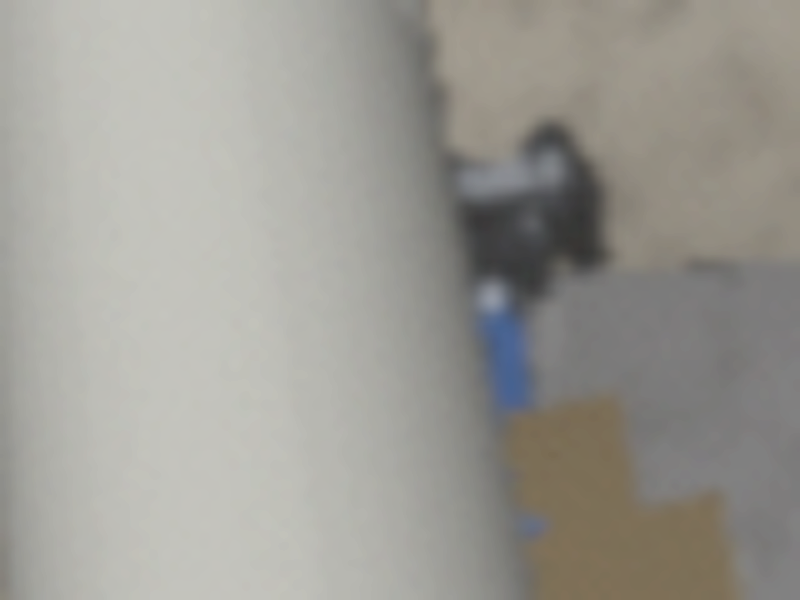

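```bash
python3 -m inch '[{"xyz":[0,0,0.008],"twist":[0,0,0],"jaw":0.6},{"xyz":[0,0,0.016],"twist":[0,0,0],"jaw":0.6},{"xyz":[0,0,0.018],"twist":[0,0,0],"jaw":0.6},{"xyz":[0,0,0.018],"twist":[0,0,0],"jaw":0.6}]' >/dev/null
python3 st.py 563 56.5 156
python3 - <<'E'
from h import *
print(r.grasp_offset)
a=r.snapshot("scene")
f=lambda im,c,r0:cv2.resize(im[r0:r0+75,c:c+90],None,fx=8,fy=8,interpolation=cv2.INTER_CUBIC)
cv2.imwrite("pics/crop5.png",cv2.convertScaleAbs(f(a,240,115)[...,::-1],alpha=1.5))
o=r.get_obs();p=np.array(o["position"]);R=np.array(o["tcp_rot"])
for s in (-o["opening"]/2,o["opening"]/2): print((8*(proj("scene",p+s*R[:,1])-[240,115])).round())
E
```

```text
t 3.975 pos [563.8  55.6 161.3] yaw y 96.54 z [-0. -0. -1.] F [-0.47 -0.03  0.06] M [-0.   -0.   -0.01] open 50.6 grip 0.0
shift tool axes to ['563', '56.5', '156'] [0.7 1.  5.3]
18.700000000000003
[418. 398.]
[314. 337.]
```

View pics/crop5.png

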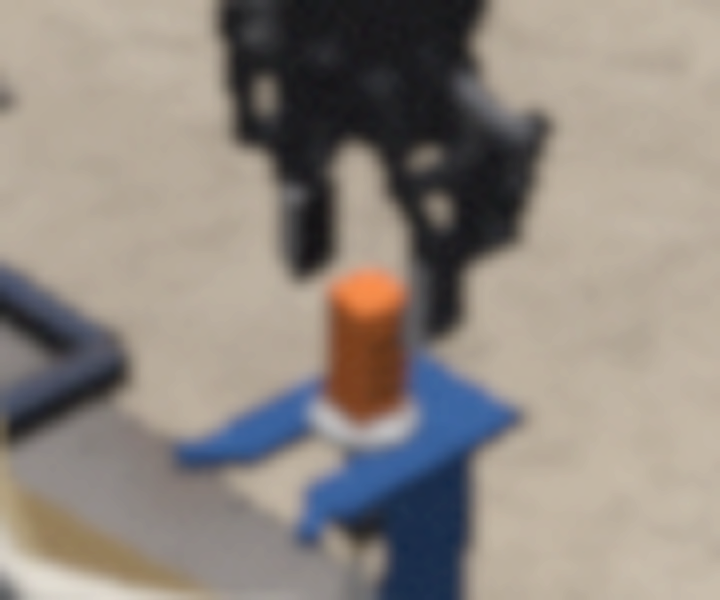

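The fingertips at crop (305,275) and (437,335) straddle the grip (370,290), to either side. I descend to the nominal height and close; the opening will show whether the grip is held.

```bash
python3 -m inch '[{"xyz":[0,0.001,0.008],"twist":[0,0,0],"jaw":0.6},{"xyz":[0,0.001,0.008],"twist":[0,0,0],"jaw":0.4},{"xyz":[0,0.001,0.008],"twist":[0,0,0],"jaw":0.3},{"xyz":[0,0.001,0.008],"twist":[0,0,0],"jaw":0.2},{"xyz":[0,0.001,0.008],"twist":[0,0,0],"jaw":0.1}]' 40 >/dev/null
python3 st.py; python3 -m inch '[{"xyz":[0,0,0],"twist":[0,0,0],"jaw":0.1},{"xyz":[0,0,0],"twist":[0,0,0],"jaw":0.1}]' 40 >/dev/null
python3 st.py
python3 - <<'E'
from h import *
a=r.snapshot("scene")
f=lambda im,c,r0:cv2.resize(im[r0:r0+75,c:c+90],None,fx=8,fy=8,interpolation=cv2.INTER_CUBIC)
cv2.imwrite("pics/crop6.png",cv2.convertScaleAbs(f(a,240,115)[...,::-1],alpha=1.5))
E
```

```text
t 4.65 pos [563.9  56.8 153.6] yaw y 96.55 z [ 0.  0. -1.] F [0.13 1.03 0.22] M [ 0.2   0.11 -0.03] open 23.2 grip 39.2
t 4.9 pos [563.9  56.7 153.6] yaw y 96.55 z [ 0.  0. -1.] F [-0.06  1.32  0.27] M [0.2  0.13 0.02] open 23.3 grip 39.2
```

View pics/crop6.png

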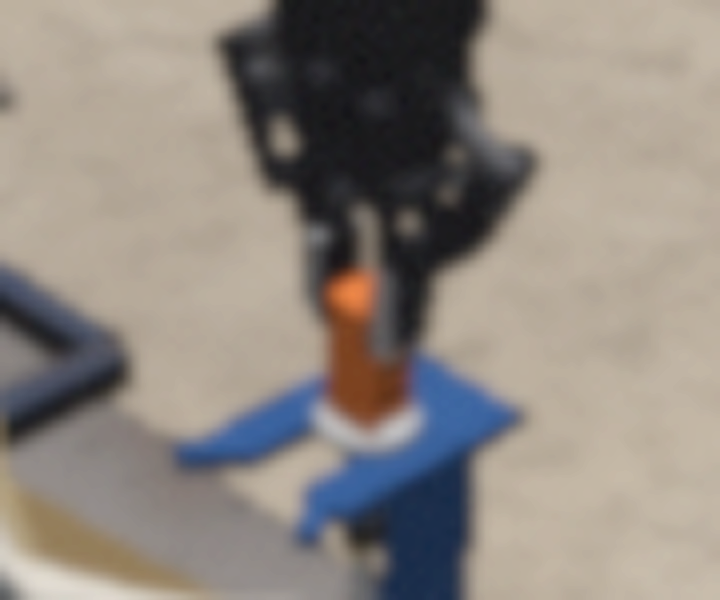

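The jaws hold the grip (opening 23.3 mm, 39 N). The fingertips end about halfway down the grip at crop (395,355), and the collar is still on the fork. I tighten the grip, lift clear, and check.

```bash
python3 -m inch '[{"xyz":[0,0,0],"twist":[0,0,0],"jaw":0.1},{"xyz":[0,0,-0.010],"twist":[0,0,0],"jaw":0.1},{"xyz":[0,0,-0.030],"twist":[0,0,0],"jaw":0.1},{"xyz":[0,0,-0.055],"twist":[0,0,0],"jaw":0.1},{"xyz":[0,0,-0.080],"twist":[0,0,0],"jaw":0.1}]' 80 >/dev/null
python3 -m inch '[{"xyz":[0,0,-0.025],"twist":[0,0,0],"jaw":0.1},{"xyz":[0,0,-0.050],"twist":[0,0,0],"jaw":0.1},{"xyz":[0,0,-0.055],"twist":[0,0,0],"jaw":0.1},{"xyz":[0,0,-0.055],"twist":[0,0,0],"jaw":0.1}]' >/dev/null
python3 st.py 505 -189.5 289
python3 - <<'E'
from h import *
a=r.snapshot("scene")
f=lambda im,c,r0:cv2.resize(im[r0:r0+100,c:c+80],None,fx=6,fy=6,interpolation=cv2.INTER_CUBIC)
cv2.imwrite("pics/crop7.png",cv2.convertScaleAbs(f(a,245,95)[...,::-1],alpha=1.5))
E
```

```text
t 6.075 pos [563.6  56.3 288.2] yaw y 96.53 z [-0. -0. -1.] F [-0.01 -1.21 -2.03] M [-0.02  0.02 -0.01] open 22.1 grip 78.2
shift tool axes to ['505', '-189.5', '289'] [  86.2 -237.6   -0.7]
```

View pics/crop7.png

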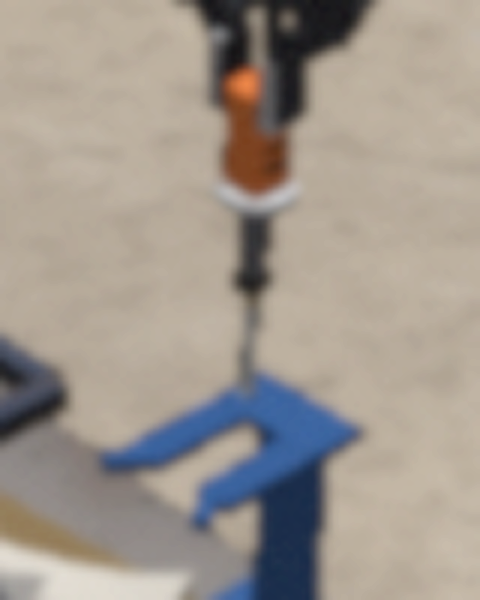

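The tool hangs upright from the gripper (collar at crop (257,195), tip at (246,380)), clear of the fork; the wrist force of −2 N matches its weight. I carry it over the steel pipe.

```bash
python3 -m inch '[{"xyz":[0.015,-0.040,0],"twist":[0,0,0],"jaw":0.1},{"xyz":[0.034,-0.095,0],"twist":[0,0,0],"jaw":0.1},{"xyz":[0.053,-0.150,0],"twist":[0,0,0],"jaw":0.1},{"xyz":[0.072,-0.200,0],"twist":[0,0,0],"jaw":0.1},{"xyz":[0.086,-0.238,0],"twist":[0,0,0],"jaw":0.1}]' >/dev/null
python3 -m inch '[{"xyz":[0,0,0],"twist":[0,0,0],"jaw":0.1},{"xyz":[0,0,0.030],"twist":[0,0,0],"jaw":0.1},{"xyz":[0,0,0.050],"twist":[0,0,0],"jaw":0.1},{"xyz":[0,0,0.050],"twist":[0,0,0],"jaw":0.1}]' >/dev/null
python3 st.py 505 -189.5 168.6
python3 - <<'E'
from h import *
o=r.get_obs();p=np.array(o["position"])
a=r.snapshot("scene")
for th,off in [("blade_edge",-98.6),("deburr_tool",-13.6),("blade",-58.6)]:
    print(th,[(np.round(d["centre"][::-1],1).tolist(),round(d["confidence"],2)) for d in r.place_of("scene",th)],"pred",proj("scene",p+[0,0,off]).round(1))
for th in ["bore","mark"]: print(th,[(np.round(d["centre"][::-1],1).tolist(),round(d["confidence"],2)) for d in r.place_of("scene",th)])
print("bore pred",proj("scene",[505,-189.5,70]))
print("jac",[(proj("scene",p+np.eye(3)[i]*10-[0,0,98])-proj("scene",p-[0,0,98])).round(2).tolist() for i in range(3)])
crop=lambda c,r0,w,h:cv2.resize(a[r0:r0+h,c:c+w],None,fx=6,fy=6,interpolation=cv2.INTER_CUBIC)
cv2.imwrite("pics/crop8.png",cv2.convertScaleAbs(crop(280,170,90,100)[...,::-1],alpha=1.5))
E
```

```text
t 7.25 pos [ 503.8 -187.9  235.9] yaw y 96.62 z [-0.005  0.002 -1.   ] F [ 0.1  -0.41 -2.53] M [-0.04 -0.02 -0.04] open 22.3 grip 78.3
shift tool axes to ['505', '-189.5', '168.6'] [-1.3 -1.9 67.3]
blade_edge [([328.6, 220.0], 0.38)] pred [327.6 221.3]
deburr_tool [([332.2, 197.0], 0.55)] pred [330.6 194.8]
blade [([284.3, 168.9], 0.57), ([331.6, 235.4], 0.22)] pred [329.  209.1]
bore [([338.1, 339.2], 0.98), ([329.7, 241.1], 0.95), ([330.4, 198.4], 0.3)]
mark [([332.9, 236.0], 0.76), ([329.4, 333.8], 0.75)]
bore pred [326.122087   240.90602569]
jac [[2.91, -1.55], [-2.66, -2.08], [0.34, -3.01]]
```

View pics/crop8.png

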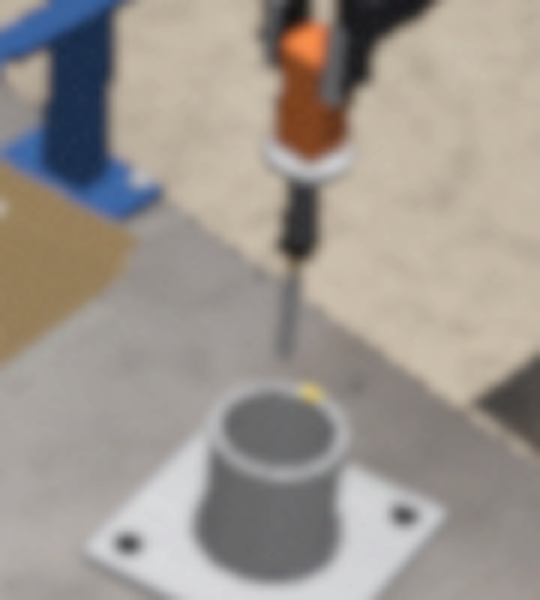

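The blade hangs upright over the bore: rim centre at full-picture (326.5,241.3), blade tip at (327.8,229.7), yellow mark at (332,235). Allowing for height, the tip is within about 3 mm of the bore axis, so it can be lowered, and contact forces will refine the centre.

```bash
python3 -m inch '[{"xyz":[-0.002,0,0.015],"twist":[0,0,0],"jaw":0.1},{"xyz":[-0.002,0,0.033],"twist":[0,0,0],"jaw":0.1},{"xyz":[-0.002,0,0.050],"twist":[0,0,0],"jaw":0.1},{"xyz":[-0.002,0,0.067],"twist":[0,0,0],"jaw":0.1},{"xyz":[-0.002,0,0.067],"twist":[0,0,0],"jaw":0.1}]' >/dev/null
python3 st.py
python3 -m inch '[{"xyz":[0,0,0],"twist":[0,0,0],"jaw":0.1},{"xyz":[0,0,0],"twist":[0,0,0],"jaw":0.1}]' >/dev/null
python3 st.py 
cat > go.py <<'E'
# shift in tool axes (mm) from current pose to bore-centre guess + rho at pipe-frame angle a; prints force in radial/tangential
import sys; from h import *
cx,cy,yaw=map(float,open("c.txt").read().split())
o=r.get_obs();p=np.array(o["position"]);R=np.array(o["tcp_rot"]);F=np.array(o["force"])
d=p[:2]-[cx,cy];th=np.arctan2(d[1],d[0]);u=np.array([np.cos(th),np.sin(th)])
print("t",o["t"],"pos",p.round(1),"rho",np.hypot(*d).round(1),"ang",(np.degrees(th)-yaw).round(1),"F",F.round(2),"Frad",(F[:2]@u).round(2),"Ftan",(u[0]*F[1]-u[1]*F[0]).round(2))
for i in range(1,len(sys.argv)-1,1):
    rho=float(sys.argv[1]); a=np.radians(float(sys.argv[i+1])+yaw)
    print(sys.argv[i+1],(R.T@(np.array([cx+rho*np.cos(a),cy+rho*np.sin(a),p[2]])-p)).round(1))
E
echo 506 -187.5 16.3 > c.txt; python3 go.py 15 0; python3 go.py 22 0;python3 go.py 25 0
```

```text
t 8.175 pos [ 506.1 -189.   169.5] yaw y 96.55 z [-0.004  0.001 -1.   ] F [-0.47 -0.09 -1.49] M [ 0.01  0.02 -0.02] open 21.8 grip 78.3
t 8.425 pos [ 508.2 -189.7  172.3] yaw y 96.54 z [ 0.001 -0.    -1.   ] F [ 0.94  0.32 -1.97] M [ 0.    0.02 -0.  ] open 22.1 grip 78.3
t 8.425 pos [ 508.2 -189.7  172.3] rho 3.1 ang -61.4 F [ 0.94  0.32 -1.97] Frad 0.44 Ftan 0.89
0 [-12.9   5.    0. ]
t 8.425 pos [ 508.2 -189.7  172.3] rho 3.1 ang -61.4 F [ 0.94  0.32 -1.97] Frad 0.44 Ftan 0.89
0 [-19.8   6.1   0. ]
t 8.425 pos [ 508.2 -189.7  172.3] rho 3.1 ang -61.4 F [ 0.94  0.32 -1.97] Frad 0.44 Ftan 0.89
0 [-22.7   6.7   0. ]
```

```bash
for i in 1 2 3 4; do python3 -m inch '[{"xyz":[0,0,0],"twist":[0,0,0],"jaw":0.1}]' >/dev/null; python3 go.py; done
```

```text
t 8.55 pos [ 508.  -189.6  172.1] rho 2.9 ang -62.9 F [ 0.7   0.19 -2.4 ] Frad 0.35 Ftan 0.64
t 8.675 pos [ 507.7 -189.5  171.8] rho 2.6 ang -65.9 F [-0.37  0.04 -1.52] Frad -0.27 Ftan -0.25
t 8.8 pos [ 507.6 -189.4  171.6] rho 2.5 ang -67.7 F [-0.64  1.81 -1.64] Frad -1.82 Ftan 0.63
t 8.925 pos [ 507.5 -189.4  171.5] rho 2.5 ang -67.7 F [-0.15  0.36 -2.69] Frad -0.37 Ftan 0.11
```

```bash
python3 go.py 26 0
python3 -m inch '[{"xyz":[-0.008,0.002,0],"twist":[0,0,0],"jaw":0.1},{"xyz":[-0.016,0.004,0],"twist":[0,0,0],"jaw":0.1},{"xyz":[-0.021,0.006,0],"twist":[0,0,0],"jaw":0.1},{"xyz":[-0.023,0.007,0],"twist":[0,0,0],"jaw":0.1}]' >/dev/null; for i in 1 2 3 4 5 6; do python3 -m inch '[{"xyz":[0,0,0],"twist":[0,0,0],"jaw":0.1}]' >/dev/null; python3 go.py; done;  python3 go.py 26 0
```

```text
t 8.925 pos [ 507.5 -189.4  171.5] rho 2.5 ang -67.7 F [-0.15  0.36 -2.69] Frad -0.37 Ftan 0.11
0 [-24.3   6.5   0. ]
t 9.55 pos [ 529.3 -179.9  171.3] rho 24.5 ang 1.8 F [-0.7  -0.45 -2.57] Frad -0.81 Ftan -0.21
t 9.675 pos [ 529.1 -180.1  171.4] rho 24.3 ang 1.5 F [-1.19 -1.04 -1.74] Frad -1.45 Ftan -0.63
t 9.8 pos [ 529.2 -180.   171.4] rho 24.4 ang 1.5 F [-0.26 -0.7  -2.96] Frad -0.46 Ftan -0.59
t 9.925 pos [ 529.3 -180.   171.4] rho 24.5 ang 1.6 F [-0.41 -0.99 -1.87] Frad -0.7 Ftan -0.82
t 10.05 pos [ 529.4 -179.9  171.4] rho 24.6 ang 1.7 F [-0.91 -0.94 -2.72] Frad -1.16 Ftan -0.62
t 10.175 pos [ 529.4 -179.9  171.4] rho 24.7 ang 1.7 F [ 0.01 -0.95 -3.23] Frad -0.29 Ftan -0.9
t 10.175 pos [ 529.4 -179.9  171.4] rho 24.7 ang 1.7 F [ 0.01 -0.95 -3.23] Frad -0.29 Ftan -0.9
0 [-1.5 -0.5 -0. ]
```

```bash
python3 -m inch '[{"xyz":[-0.0015,0,0],"twist":[0,0,0],"jaw":0.1},{"xyz":[-0.003,0,0],"twist":[0,0,0],"jaw":0.1}]' >/dev/null; for i in 1 2 3 4 5 6; do python3 -m inch '[{"xyz":[0,0,0],"twist":[0,0,0],"jaw":0.1}]' >/dev/null; python3 go.py; done;  python3 go.py 27.5 -9 -18 -27 -36 -45
```

```text
t 10.55 pos [ 532.4 -179.5  171.4] rho 27.6 ang 0.6 F [-1.61  0.36 -1.78] Frad -1.44 Ftan 0.81
t 10.675 pos [ 532.4 -179.5  171.4] rho 27.6 ang 0.5 F [-1.78 -0.11 -1.42] Frad -1.74 Ftan 0.4
t 10.8 pos [ 532.4 -179.6  171.5] rho 27.6 ang 0.4 F [-1.5  -0.65 -1.91] Frad -1.62 Ftan -0.19
t 10.925 pos [ 532.4 -179.5  171.4] rho 27.6 ang 0.5 F [-1.53  0.09 -2.1 ] Frad -1.44 Ftan 0.52
t 11.05 pos [ 532.5 -179.6  171.5] rho 27.6 ang 0.4 F [-1.46 -0.89 -1.92] Frad -1.65 Ftan -0.44
t 11.175 pos [ 532.5 -179.5  171.5] rho 27.7 ang 0.5 F [-0.62 -0.39 -2.12] Frad -0.71 Ftan -0.2
t 11.175 pos [ 532.5 -179.5  171.5] rho 27.7 ang 0.5 F [-0.62 -0.39 -2.12] Frad -0.71 Ftan -0.2
-9 [-0.3 -4.5 -0. ]
-18 [ 0.  -8.8 -0. ]
-27 [  1.  -13.1  -0. ]
-36 [  2.6 -17.1  -0. ]
-45 [  4.8 -20.8  -0. ]
```

```bash
python3 -m inch '[{"xyz":[-0.0003,-0.0045,0],"twist":[0,0,0],"jaw":0.1},{"xyz":[0,-0.0088,0],"twist":[0,0,0],"jaw":0.1},{"xyz":[0.001,-0.0131,0],"twist":[0,0,0],"jaw":0.1},{"xyz":[0.0026,-0.0171,0],"twist":[0,0,0],"jaw":0.1},{"xyz":[0.0048,-0.0208,0],"twist":[0,0,0],"jaw":0.1}]' >/dev/null; for i in 1 2 3 4 5; do python3 -m inch '[{"xyz":[0,0,0],"twist":[0,0,0],"jaw":0.1}]' >/dev/null; python3 go.py; done;  python3 go.py 27.5 -54 -63 -72 -81 -90
```

```text
t 11.925 pos [ 529.9 -201.2  171.5] rho 27.6 ang -46.2 F [-1.07  1.33 -2.51] Frad -1.59 Ftan 0.62
t 12.05 pos [ 530.1 -200.7  171.5] rho 27.5 ang -45.1 F [-1.75  1.13 -1.52] Frad -2.08 Ftan 0.15
t 12.175 pos [ 530.2 -200.6  171.5] rho 27.5 ang -44.8 F [-2.24  0.79 -1.78] Frad -2.35 Ftan -0.38
t 12.3 pos [ 530.2 -200.6  171.5] rho 27.5 ang -44.8 F [-1.4   0.31 -2.37] Frad -1.38 Ftan -0.39
t 12.425 pos [ 530.2 -200.7  171.5] rho 27.5 ang -44.9 F [-1.82  0.86 -1.59] Frad -2.01 Ftan -0.12
t 12.425 pos [ 530.2 -200.7  171.5] rho 27.5 ang -44.9 F [-1.82  0.86 -1.59] Frad -2.01 Ftan -0.12
-54 [ 2.8 -3.3  0. ]
-63 [ 6.  -6.2  0. ]
-72 [ 9.7 -8.5  0. ]
-81 [ 13.7 -10.2   0. ]
-90 [ 17.8 -11.3   0. ]
```

Frad about −1.9 N at an eighth. On to a quarter.

```bash
python3 -m inch '[{"xyz":[0.0028,-0.0033,0],"twist":[0,0,0],"jaw":0.1},{"xyz":[0.006,-0.0062,0],"twist":[0,0,0],"jaw":0.1},{"xyz":[0.0097,-0.0085,0],"twist":[0,0,0],"jaw":0.1},{"xyz":[0.0137,-0.0102,0],"twist":[0,0,0],"jaw":0.1},{"xyz":[0.0178,-0.0113,0],"twist":[0,0,0],"jaw":0.1}]' >/dev/null; for i in 1 2 3 4 5; do python3 -m inch '[{"xyz":[0,0,0],"twist":[0,0,0],"jaw":0.1}]' >/dev/null; python3 go.py; done;  python3 go.py 27.5 -99 -108 -117 -126 -135
```

```text
t 13.175 pos [ 513.3 -214.4  171.6] rho 27.9 ang -91.0 F [ 0.43  1.76 -2.03] Frad -1.59 Ftan 0.88
t 13.3 pos [ 513.8 -214.1  171.6] rho 27.8 ang -90.0 F [ 0.49  1.47 -1.33] Frad -1.27 Ftan 0.89
t 13.425 pos [ 513.9 -214.   171.6] rho 27.7 ang -89.8 F [-0.65  1.77 -0.89] Frad -1.88 Ftan -0.12
t 13.55 pos [ 513.9 -214.   171.5] rho 27.6 ang -89.8 F [-1.01  1.73 -1.57] Frad -1.94 Ftan -0.47
t 13.675 pos [ 513.8 -214.   171.5] rho 27.6 ang -89.8 F [-0.33  1.69 -0.7 ] Frad -1.72 Ftan 0.17
t 13.675 pos [ 513.8 -214.   171.5] rho 27.6 ang -89.8 F [-0.33  1.69 -0.7 ] Frad -1.72 Ftan 0.17
-99 [ 4.4 -0.3 -0. ]
-108 [ 8.7  0.  -0. ]
-117 [12.9  1.  -0. ]
-126 [16.9  2.6 -0. ]
-135 [20.6  4.8 -0. ]
```

```bash
python3 -m inch '[{"xyz":[0.0044,-0.0003,0],"twist":[0,0,0],"jaw":0.1},{"xyz":[0.0087,0,0],"twist":[0,0,0],"jaw":0.1},{"xyz":[0.0129,0.001,0],"twist":[0,0,0],"jaw":0.1},{"xyz":[0.0169,0.0026,0],"twist":[0,0,0],"jaw":0.1},{"xyz":[0.0206,0.0048,0],"twist":[0,0,0],"jaw":0.1}]' >/dev/null; for i in 1 2 3 4 5; do python3 -m inch '[{"xyz":[0,0,0],"twist":[0,0,0],"jaw":0.1}]' >/dev/null; python3 go.py; done;  python3 go.py 27.5 -144 -153 -162 -171 -180
```

```text
t 14.425 pos [ 492.6 -211.7  171.6] rho 27.7 ang -135.2 F [ 1.87  0.49 -3.01] Frad -1.33 Ftan 1.4
t 14.55 pos [ 492.9 -211.7  171.6] rho 27.5 ang -134.7 F [ 1.16  0.86 -0.93] Frad -1.31 Ftan 0.62
t 14.675 pos [ 493.  -211.7  171.6] rho 27.5 ang -134.6 F [ 2.31  1.25 -1.46] Frad -2.19 Ftan 1.44
t 14.8 pos [ 492.9 -211.7  171.6] rho 27.5 ang -134.7 F [ 1.85  1.08 -1.39] Frad -1.83 Ftan 1.11
t 14.925 pos [ 492.9 -211.6  171.5] rho 27.5 ang -134.9 F [ 1.18  1.58 -1.28] Frad -1.95 Ftan 0.28
t 14.925 pos [ 492.9 -211.6  171.5] rho 27.5 ang -134.9 F [ 1.18  1.58 -1.28] Frad -1.95 Ftan 0.28
-144 [ 3.4  2.8 -0. ]
-153 [ 6.2  6.  -0. ]
-162 [ 8.5  9.7 -0. ]
-171 [10.2 13.6 -0. ]
-180 [11.3 17.8 -0. ]
```

```bash
python3 -m inch '[{"xyz":[0.0034,0.0028,0],"twist":[0,0,0],"jaw":0.1},{"xyz":[0.0062,0.006,0],"twist":[0,0,0],"jaw":0.1},{"xyz":[0.0085,0.0097,0],"twist":[0,0,0],"jaw":0.1},{"xyz":[0.0102,0.0136,0],"twist":[0,0,0],"jaw":0.1},{"xyz":[0.0113,0.0178,0],"twist":[0,0,0],"jaw":0.1}]' >/dev/null; for i in 1 2 3 4 5; do python3 -m inch '[{"xyz":[0,0,0],"twist":[0,0,0],"jaw":0.1}]' >/dev/null; python3 go.py; done;  python3 go.py 27.5 -189 -198 -207 -216 -225
```

```text
t 15.675 pos [ 479.5 -194.9  171.6] rho 27.5 ang -180.6 F [ 2.34  0.53 -2.34] Frad -2.39 Ftan 0.12
t 15.8 pos [ 479.6 -195.2  171.6] rho 27.5 ang -180.0 F [ 1.7  -0.61 -1.32] Frad -1.46 Ftan 1.06
t 15.925 pos [ 479.6 -195.3  171.5] rho 27.5 ang -179.8 F [ 1.45 -1.09 -0.92] Frad -1.08 Ftan 1.46
t 16.05 pos [ 479.6 -195.3  171.6] rho 27.5 ang -179.9 F [ 1.56 -0.52 -1.55] Frad -1.35 Ftan 0.94
t 16.175 pos [ 479.5 -195.2  171.5] rho 27.6 ang -180.0 F [ 1.62  0.04 -0.85] Frad -1.57 Ftan 0.41
t 16.175 pos [ 479.5 -195.2  171.5] rho 27.6 ang -180.0 F [ 1.62  0.04 -0.85] Frad -1.57 Ftan 0.41
-189 [ 0.3  4.3 -0. ]
-198 [ 0.1  8.6 -0. ]
-207 [-0.9 12.8 -0. ]
-216 [-2.5 16.8 -0. ]
-225 [-4.7 20.5  0. ]
```

```bash
python3 -m inch '[{"xyz":[0.0003,0.0043,0],"twist":[0,0,0],"jaw":0.1},{"xyz":[0.0001,0.0086,0],"twist":[0,0,0],"jaw":0.1},{"xyz":[-0.0009,0.0128,0],"twist":[0,0,0],"jaw":0.1},{"xyz":[-0.0025,0.0168,0],"twist":[0,0,0],"jaw":0.1},{"xyz":[-0.0047,0.0205,0],"twist":[0,0,0],"jaw":0.1}]' >/dev/null; for i in 1 2 3 4 5; do python3 -m inch '[{"xyz":[0,0,0],"twist":[0,0,0],"jaw":0.1}]' >/dev/null; python3 go.py; done;  python3 go.py 27.5 -234 -243 -252 -261 -270
```

```text
t 16.925 pos [ 482.  -173.8  171.5] rho 27.6 ang 134.0 F [ 0.88 -2.5  -0.72] Frad -2.0 Ftan 1.74
t 17.05 pos [ 481.9 -174.3  171.5] rho 27.5 ang 135.0 F [ 0.61 -1.57 -2.01] Frad -1.29 Ftan 1.08
t 17.175 pos [ 481.8 -174.3  171.5] rho 27.6 ang 135.2 F [ 1.81 -0.55 -1.62] Frad -1.86 Ftan -0.38
t 17.3 pos [ 481.8 -174.3  171.5] rho 27.6 ang 135.2 F [ 0.8  -0.93 -1.73] Frad -1.14 Ftan 0.43
t 17.425 pos [ 481.8 -174.3  171.5] rho 27.5 ang 135.1 F [ 1.02 -2.1  -1.66] Frad -1.9 Ftan 1.36
t 17.425 pos [ 481.8 -174.3  171.5] rho 27.5 ang 135.1 F [ 1.02 -2.1  -1.66] Frad -1.9 Ftan 1.36
-234 [-2.8  3.3  0. ]
-243 [-6.1  6.2  0. ]
-252 [-9.7  8.5  0. ]
-261 [-13.7  10.2   0. ]
-270 [-17.9  11.3   0. ]
```

```bash
python3 -m inch '[{"xyz":[-0.0028,0.0033,0],"twist":[0,0,0],"jaw":0.1},{"xyz":[-0.0061,0.0062,0],"twist":[0,0,0],"jaw":0.1},{"xyz":[-0.0097,0.0085,0],"twist":[0,0,0],"jaw":0.1},{"xyz":[-0.0137,0.0102,0],"twist":[0,0,0],"jaw":0.1},{"xyz":[-0.0179,0.0113,0],"twist":[0,0,0],"jaw":0.1}]' >/dev/null; for i in 1 2 3 4 5; do python3 -m inch '[{"xyz":[0,0,0],"twist":[0,0,0],"jaw":0.1}]' >/dev/null; python3 go.py; done;  python3 go.py 27.5 -279 -288 -297 -306 -315
```

```text
t 18.175 pos [ 498.7 -160.6  171.4] rho 27.9 ang 88.8 F [ 0.68 -1.12 -0.75] Frad -1.26 Ftan -0.37
t 18.3 pos [ 498.3 -160.9  171.5] rho 27.7 ang 89.8 F [ 0.37 -1.06 -2.06] Frad -1.12 Ftan -0.07
t 18.425 pos [ 498.3 -160.9  171.5] rho 27.7 ang 89.9 F [-0.16 -1.67 -3.19] Frad -1.56 Ftan 0.62
t 18.55 pos [ 498.2 -161.   171.5] rho 27.6 ang 90.0 F [ 0.76 -1.61 -1.54] Frad -1.76 Ftan -0.28
t 18.675 pos [ 498.3 -161.   171.5] rho 27.6 ang 90.0 F [ 0.69 -0.69 -2.33] Frad -0.86 Ftan -0.47
t 18.675 pos [ 498.3 -161.   171.5] rho 27.6 ang 90.0 F [ 0.69 -0.69 -2.33] Frad -0.86 Ftan -0.47
-279 [-4.3  0.3  0. ]
-288 [-8.6  0.   0. ]
-297 [-12.8  -0.9   0. ]
-306 [-16.8  -2.5   0. ]
-315 [-20.5  -4.7   0. ]
```

```bash
python3 -m inch '[{"xyz":[-0.0043,0.0003,0],"twist":[0,0,0],"jaw":0.1},{"xyz":[-0.0086,0,0],"twist":[0,0,0],"jaw":0.1},{"xyz":[-0.0128,-0.0009,0],"twist":[0,0,0],"jaw":0.1},{"xyz":[-0.0168,-0.0025,0],"twist":[0,0,0],"jaw":0.1},{"xyz":[-0.0205,-0.0047,0],"twist":[0,0,0],"jaw":0.1}]' >/dev/null; for i in 1 2 3 4 5; do python3 -m inch '[{"xyz":[0,0,0],"twist":[0,0,0],"jaw":0.1}]' >/dev/null; python3 go.py; done;  python3 go.py 27.5 -324 -333 -342 -351 -362
```

```text
t 19.425 pos [ 519.2 -163.2  171.3] rho 27.7 ang 45.2 F [-2.23  0.13 -2.44] Frad -0.95 Ftan 2.02
t 19.55 pos [ 519.  -163.2  171.4] rho 27.6 ang 45.6 F [-1.06 -0.49 -1.96] Frad -0.94 Ftan 0.7
t 19.675 pos [ 518.9 -163.2  171.4] rho 27.5 ang 45.8 F [-1.34  0.41 -2.2 ] Frad -0.27 Ftan 1.38
t 19.8 pos [ 519.  -163.2  171.4] rho 27.5 ang 45.6 F [-0.81 -0.81 -2.53] Frad -1.1 Ftan 0.33
t 19.925 pos [ 519.1 -163.3  171.5] rho 27.5 ang 45.3 F [-1.97 -0.38 -2.25] Frad -1.27 Ftan 1.55
t 19.925 pos [ 519.1 -163.3  171.5] rho 27.5 ang 45.3 F [-1.97 -0.38 -2.25] Frad -1.27 Ftan 1.55
-324 [-3.4 -2.9 -0. ]
-333 [-6.3 -6.1 -0. ]
-342 [-8.6 -9.8 -0. ]
-351 [-10.3 -13.7  -0. ]
-362 [-11.5 -18.9  -0. ]
```

```bash
python3 -m inch '[{"xyz":[-0.0005,0.001,0],"twist":[0,0,0],"jaw":0.1},{"xyz":[-0.0005,0.001,0],"twist":[0,0,0],"jaw":0.1},{"xyz":[-0.0005,0.001,0],"twist":[0,0,0],"jaw":0.1}]' >/dev/null; python3 go.py 28 -324 -333 -342 -351 -362; python3 -m inch '[{"xyz":[-0.0031,-0.0036,0],"twist":[0,0,0],"jaw":0.1},{"xyz":[-0.0062,-0.0069,0],"twist":[0,0,0],"jaw":0.1},{"xyz":[-0.0086,-0.0106,0],"twist":[0,0,0],"jaw":0.1},{"xyz":[-0.0103,-0.0147,0],"twist":[0,0,0],"jaw":0.1},{"xyz":[-0.0115,-0.0200,0],"twist":[0,0,0],"jaw":0.1}]' >/dev/null; for i in 1 2 3 4 5; do python3 -m inch '[{"xyz":[0,0,0],"twist":[0,0,0],"jaw":0.1}]' >/dev/null; python3 go.py; done;  python3 go.py 0.1 0
```

```text
t 20.3 pos [ 519.5 -162.3  171.5] rho 28.6 ang 45.4 F [-1.23 -1.18 -2.53] Frad -1.62 Ftan 0.53
-324 [-3.2 -3.4 -0. ]
-333 [-6.1 -6.7 -0. ]
-342 [ -8.5 -10.4  -0. ]
-351 [-10.2 -14.5  -0. ]
-362 [-11.4 -19.7  -0. ]
t 21.05 pos [ 533.3 -181.3  171.4] rho 28.0 ang -3.5 F [-3.17  0.06 -1.98] Frad -3.08 Ftan 0.76
t 21.175 pos [ 533.2 -180.8  171.4] rho 28.0 ang -2.5 F [-1.36 -0.25 -2.94] Frad -1.38 Ftan 0.09
t 21.3 pos [ 533.2 -180.7  171.4] rho 28.0 ang -2.2 F [-1.62  0.24 -1.98] Frad -1.51 Ftan 0.62
t 21.425 pos [ 533.2 -180.7  171.5] rho 28.1 ang -2.3 F [-1.71  0.73 -2.43] Frad -1.49 Ftan 1.12
t 21.55 pos [ 533.2 -180.8  171.5] rho 28.0 ang -2.4 F [-2.44  0.73 -2.62] Frad -2.19 Ftan 1.3
t 21.55 pos [ 533.2 -180.8  171.5] rho 28.0 ang -2.4 F [-2.44  0.73 -2.62] Frad -2.19 Ftan 1.3
0 [27.7 -3.6  0. ]
```

Back at the mark with about −1.7 N. I return to the bore centre and lift out.

```bash
python3 -m inch '[{"xyz":[0.009,-0.001,0],"twist":[0,0,0],"jaw":0.1},{"xyz":[0.018,-0.002,0],"twist":[0,0,0],"jaw":0.1},{"xyz":[0.027,-0.003,0],"twist":[0,0,0],"jaw":0.1},{"xyz":[0.027,-0.003,-0.010],"twist":[0,0,0],"jaw":0.1},{"xyz":[0.027,-0.003,-0.030],"twist":[0,0,0],"jaw":0.1}]' >/dev/null
python3 -m inch '[{"xyz":[0,0,-0.025],"twist":[0,0,0],"jaw":0.1},{"xyz":[0,0,-0.050],"twist":[0,0,0],"jaw":0.1},{"xyz":[0,0,-0.075],"twist":[0,0,0],"jaw":0.1},{"xyz":[0,0,-0.086],"twist":[0,0,0],"jaw":0.1},{"xyz":[0,0,-0.086],"twist":[0,0,0],"jaw":0.1}]' >/dev/null
python3 st.py 563.9 56.7 288
python3 - <<'E'
from h import *
o=r.get_obs();p=np.array(o["position"]); a=r.snapshot("scene")
for th,off in [("blade_edge",-98.6),("deburr_tool",-13.6)]:
    print(th,[(np.round(d["centre"][::-1],1).tolist(),round(d["confidence"],2)) for d in r.place_of("scene",th)],"pred",proj("scene",p+[0,0,off]).round(1))
print([(np.round(d["centre"][::-1],1).tolist(),round(d["confidence"],2)) for d in r.place_of("scene","bore")])
# blade dark column check
E
```

```text
t 22.8 pos [ 507.4 -187.   288.4] yaw y 96.55 z [ 0.002 -0.001 -1.   ] F [-0.1  -0.14 -2.09] M [-0.05  0.07 -0.07] open 22.3 grip 78.6
shift tool axes to ['563.9', '56.7', '288'] [-83.9 235.7   0.3]
blade_edge [([330.0, 205.2], 0.52)] pred [330.3 204.5]
deburr_tool [] pred [333.4 176.6]
[([324.5, 241.7], 0.75), ([337.2, 342.0], 0.68), ([402.2, 305.8], 0.46)]
```

Pipe unmoved, blade where predicted. I carry the tool back above the seat.

```bash
python3 -m inch '[{"xyz":[-0.015,0.042,0],"twist":[0,0,0],"jaw":0.1},{"xyz":[-0.033,0.092,0],"twist":[0,0,0],"jaw":0.1},{"xyz":[-0.051,0.142,0],"twist":[0,0,0],"jaw":0.1},{"xyz":[-0.068,0.192,0],"twist":[0,0,0],"jaw":0.1},{"xyz":[-0.083,0.232,0],"twist":[0,0,0],"jaw":0.1}]' >/dev/null
python3 -m inch '[{"xyz":[-0.001,0.003,0],"twist":[0,0,0],"jaw":0.1},{"xyz":[-0.001,0.003,0],"twist":[0,0,0],"jaw":0.1},{"xyz":[-0.001,0.003,0],"twist":[0,0,0],"jaw":0.1},{"xyz":[-0.001,0.003,0],"twist":[0,0,0],"jaw":0.1},{"xyz":[-0.001,0.003,0],"twist":[0,0,0],"jaw":0.1}]' >/dev/null
python3 st.py 563.9 56.7 203
python3 - <<'E'
from h import *
o=r.get_obs();p=np.array(o["position"]); a=r.snapshot("scene")
for th,off in [("blade_edge",-98.6),("deburr_tool",-13.6)]:
    print(th,[(np.round(d["centre"][::-1],1).tolist(),round(d["confidence"],2)) for d in r.place_of("scene",th)],"pred",proj("scene",p+[0,0,off]).round(1))
# compare with the picture after the lift (crop7 saved at alpha 1.5, 6x): shift of the tool patch
old=cv2.resize(cv2.imread("pics/crop7.png"),None,fx=1/6,fy=1/6,interpolation=cv2.INTER_AREA)
new=cv2.convertScaleAbs(a[95:195,245:325,::-1],alpha=1.5)
for n,(y0,y1,x0,x1) in {"grip":(10,38,34,52),"shaft+blade":(33,62,36,48)}.items():
    m=cv2.matchTemplate(cv2.resize(new,None,fx=4,fy=4,interpolation=3),cv2.resize(old[y0:y1,x0:x1],None,fx=4,fy=4,interpolation=3),cv2.TM_CCOEFF_NORMED)
    _,v,_,l=cv2.minMaxLoc(m); print(n,"score",round(v,3),"shift px",l[0]/4-x0,l[1]/4-y0)
E
```

```text
t 24.25 pos [563.5  55.2 287.6] yaw y 96.46 z [ 0. -0. -1.] F [-0.11 -0.04 -1.55] M [-0.05  0.03 -0.03] open 22.1 grip 78.6
shift tool axes to ['563.9', '56.7', '203'] [-0.6  1.4 84.6]
blade_edge [([289.1, 153.8], 0.53)] pred [286.  152.9]
deburr_tool [([287.2, 126.9], 0.6)] pred [287.1 126.6]
grip score 0.975 shift px 0.0 0.0
shaft+blade score 0.97 shift px 0.0 0.0
```

The tool looks exactly as it did after the lift, so it has not slipped. I lower it along the recorded line, watching the force.

```bash
python3 -m inch '[{"xyz":[-0.0005,0.0014,0],"twist":[0,0,0],"jaw":0.1},{"xyz":[-0.0005,0.0014,0.015],"twist":[0,0,0],"jaw":0.1},{"xyz":[-0.0005,0.0014,0.030],"twist":[0,0,0],"jaw":0.1},{"xyz":[-0.0005,0.0014,0.045],"twist":[0,0,0],"jaw":0.1},{"xyz":[-0.0005,0.0014,0.060],"twist":[0,0,0],"jaw":0.1}]' >/dev/null; python3 st.py
python3 -m inch '[{"xyz":[0,0,0.006],"twist":[0,0,0],"jaw":0.1},{"xyz":[0,0,0.012],"twist":[0,0,0],"jaw":0.1},{"xyz":[0,0,0.018],"twist":[0,0,0],"jaw":0.1},{"xyz":[0,0,0.024],"twist":[0,0,0],"jaw":0.1},{"xyz":[0,0,0.030],"twist":[0,0,0],"jaw":0.1}]' >/dev/null; python3 st.py 563.9 56.7 153.6
```

```text
t 25.025 pos [563.4  57.5 225.9] yaw y 96.55 z [-0.001 -0.    -1.   ] F [-0.02 -0.6  -1.83] M [ 0.03 -0.03  0.01] open 21.9 grip 78.7
t 25.65 pos [564.   57.6 197.3] yaw y 96.54 z [ 0.  0. -1.] F [-1.21 -0.91 -2.46] M [-0.01  0.02  0.03] open 21.9 grip 78.6
shift tool axes to ['563.9', '56.7', '153.6'] [ 0.2 -0.9 43.7]
```

```bash
python3 -m inch '[{"xyz":[0,-0.0007,0.006],"twist":[0,0,0],"jaw":0.1},{"xyz":[0,-0.0007,0.013],"twist":[0,0,0],"jaw":0.1},{"xyz":[0,-0.0007,0.020],"twist":[0,0,0],"jaw":0.1},{"xyz":[0,-0.0007,0.027],"twist":[0,0,0],"jaw":0.1},{"xyz":[0,-0.0007,0.034],"twist":[0,0,0],"jaw":0.1}]' >/dev/null; python3 st.py
python3 -m inch '[{"xyz":[0,0,0.003],"twist":[0,0,0],"jaw":0.1},{"xyz":[0,0,0.006],"twist":[0,0,0],"jaw":0.1},{"xyz":[0,0,0.008],"twist":[0,0,0],"jaw":0.1},{"xyz":[0,0,0.009],"twist":[0,0,0],"jaw":0.1}]' >/dev/null; python3 st.py 563.9 56.7 153.6
```

```text
t 26.275 pos [563.9  56.9 163. ] yaw y 96.55 z [-0.  0. -1.] F [ 0.31 -0.06 -2.27] M [ 0.06 -0.01  0.  ] open 22.0 grip 78.6
t 26.775 pos [564.   56.9 154.5] yaw y 96.55 z [ 0.  0. -1.] F [ 0.02  0.53 -2.58] M [-0.03 -0.02 -0.02] open 21.7 grip 78.6
shift tool axes to ['563.9', '56.7', '153.6'] [ 0.1 -0.2  0.9]
```

Within 1 mm of the seat with no contact load. I go down in half-millimetre steps until the collar bears.

```bash
for i in 1 2 3; do python3 -m inch '[{"xyz":[0,0,0.0005],"twist":[0,0,0],"jaw":0.1},{"xyz":[0,0,0.0005],"twist":[0,0,0],"jaw":0.1}]' 20 >/dev/null; python3 st.py; done
```

```text
t 27.025 pos [564.   56.9 154.1] yaw y 96.55 z [ 0.  0. -1.] F [ 0.36  0.23 -2.41] M [ 0.03 -0.02 -0.01] open 22.3 grip 78.6
t 27.275 pos [564.   56.9 153.7] yaw y 96.54 z [ 0.  0. -1.] F [-1.26 -0.46  0.02] M [-0.01  0.1  -0.02] open 22.2 grip 78.9
t 27.525 pos [564.1  56.9 153.7] yaw y 96.55 z [ 0.001  0.    -1.   ] F [-2.   -0.26  5.82] M [-0.1   0.51 -0.03] open 22.3 grip 79.6
```

The collar bears (Fz from −2.4 to +5.8 N). Open and retreat straight up.

```bash
python3 -m inch '[{"xyz":[0,0,-0.0005],"twist":[0,0,0],"jaw":0.35},{"xyz":[0,0,-0.0005],"twist":[0,0,0],"jaw":0.6},{"xyz":[0,0,-0.0005],"twist":[0,0,0],"jaw":0.7},{"xyz":[0,0,-0.0005],"twist":[0,0,0],"jaw":0.7},{"xyz":[0,0,-0.0005],"twist":[0,0,0],"jaw":0.7}]' >/dev/null; python3 st.py
python3 -m inch '[{"xyz":[0,0,-0.015],"twist":[0,0,0],"jaw":0.7},{"xyz":[0,0,-0.040],"twist":[0,0,0],"jaw":0.7},{"xyz":[0,0,-0.070],"twist":[0,0,0],"jaw":0.7},{"xyz":[0,0,-0.100],"twist":[0,0,0],"jaw":0.7},{"xyz":[0,0,-0.120],"twist":[0,0,0],"jaw":0.7}]' >/dev/null; python3 st.py
python3 - <<'E'
from h import *
a=r.snapshot("scene")
old=cv2.resize(cv2.imread("pics/crop1.png")[:300,:400],None,fx=.2,fy=.2,interpolation=cv2.INTER_AREA)  # cols 250.., rows 145..
new=cv2.convertScaleAbs(a[130:220,235:345,::-1],alpha=1.5)
t=old[0:26,26:46]
m=cv2.matchTemplate(cv2.resize(new,None,fx=4,fy=4,interpolation=3),cv2.resize(t,None,fx=4,fy=4,interpolation=3),cv2.TM_CCOEFF_NORMED)
_,v,_,l=cv2.minMaxLoc(m);print("score",v,"shift px",l[0]/4-(250+26-235),l[1]/4-(145-130))
for th in ["deburr_tool","seat","bore"]: print(th,[(np.round(d["centre"][::-1],1).tolist(),round(d["confidence"],2)) for d in r.place_of("scene",th)])
E
```

```text
t 28.15 pos [563.9  56.9 153.4] yaw y 96.54 z [-0.  0. -1.] F [-0.88 -0.07  0.3 ] M [ 0.04 -0.01 -0.  ] open 59.3 grip 0.0
t 28.775 pos [564.7  57.1 276.5] yaw y 96.55 z [ 0.003  0.    -1.   ] F [ 0.24  0.46 -0.47] M [-0.03  0.    0.01] open 59.5 grip 0.0
score 0.9862390160560608 shift px 0.0 0.0
deburr_tool [([284.9, 169.6], 0.78)]
seat [([282.6, 170.0], 0.79)]
bore [([328.4, 243.3], 0.96), ([336.3, 340.2], 0.65), ([227.7, 163.3], 0.46)]
```

The tool hangs exactly where it started (zero pixel shift), the gripper is clear and the pipe stands in its place.

```bash
python3 -m inch '[{"xyz":[0,0,0],"twist":[0,0,0],"jaw":0.7},{"xyz":[0,0,0],"twist":[0,0,0],"jaw":0.7}]' >/dev/null; python3 -c "from rig import r; print(r.finish_job())"
```

```text
the job is handed in; nothing more can be done
None
```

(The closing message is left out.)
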